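Load the memo pad under the spring clip of its holder

TASK

Load the pad of sticky notes into its desk holder: press the long steel paddle down with one fingertip and hold it, so that the clip stays open, while the other fingertip pushes the pad along the channel under the raised jaw until it is fully home against the back stop; then let the clip down onto the pad and move clear. Only press and push, without undue force: do not pinch or lift the pad, and leave the other things on the desk where they are.

Things in the scene. Friction and masses are not known exactly. Their poses are not given: they have to be found in the camera images.
- holder: Grey memo-pad holder, fixed to the desk. Origin at the height of the desk under it (about 2 mm above the work-surface zero), on the channel's centre line; z up, +x along the channel to the back stop, +y to the paddle's side. Base plate 8 mm thick (its top is the bed), x -100 to +80, y -47 to +103 mm. Hinge line of the clip: along y +53, axis 24 mm above the desk, steel lugs up to 30 mm.
- mouth (a point): Open -x end of the channel (holder x -95, y 0 mm, on the bed). The channel is 82 mm wide (y -41 to +41) between two guides, each 5 mm thick and standing 8 mm above the bed, x -95 to +75; the back stop's face is at x +70, its top 25 mm above the desk.
- clip (a joint): Sprung steel rocker clip on the hinge line, rad: 0 = closed and empty (gap under the jaw 5 mm, the pad cannot enter), about 0.13 = jaw resting on the 12 mm pad, 0.27 = paddle fully down on its stop, jaw about 19 mm above the bed. The pad passes under above about 0.16. It springs back when let go. Holding it fully down takes about 7 N at the paddle's middle, less further out.
- paddle (a point): Middle of the clip's paddle (top face, moves with it): holder x -45, y +83 mm. Smooth strip, holder x -90 to 0, y +64 to +100 mm; a fingertip may slide along it while pressing. At rest it slopes, top 16 (inner edge) to 26 mm (outer) above the desk; fully pressed it is level, 13 mm above the desk, 5 mm above the bed, so that the other fingertip at that height meets the pad's edge.
- jaw (a point): Lowest point of the clip's jaw (moves with the clip), on the channel's centre line. The jaw is 18 mm long (holder x +40 to +58) and 8 mm thick; its arm crosses the channel from the +y side, its top about 37 mm above the desk at rest, 50 mm when open.
- home (a point): Point on the bed, fixed in the holder at x +32, y 0 mm, where the pad's origin lies when the pad is fully home against the stop.
- pad: Square pad of sticky notes, 76 x 76 mm and 12 mm high, about 60 g, rigid. Origin: centre of its underside. Starts flat on the bed in the channel, short of the jaw, nearly square to the channel. It must travel 40 to 60 mm along holder +x.
- eraser: Eraser 23 x 55 x 13 mm beside the holder (origin under its centre): leave alone.
- marker: Marker pen 17 x 135 x 16 mm lying beside the holder (origin under its centre): leave alone.
- stapler: Stapler 150 x 34 x 42 mm at the right (origin under its centre): leave alone.
- glue: Glue stick standing at the right, 28 mm across, 94 mm high (origin under its centre): leave alone.
- tape: Roll of tape lying at the left, 96 mm across, 25 mm high (origin under its centre): leave alone.

How it is judged:
On the way, in this order (a step that is already met when the one before it is completed fails the run):
1. the clip is held open by a fingertip on its paddle, the pad still short of the jaw (value of joint clip above 0.17 rad and contact force between holder and the fingers above 0.5 N and x of pad in the frame of holder below 0.004 m), for 0.2 s.
2. the pad is home against the stop while a fingertip still holds the clip open (x of pad in the frame of holder between 0.028 and 0.036 m and y of pad in the frame of holder between -0.006 and 0.006 m and z of pad in the frame of holder below 0.011 m and value of joint clip above 0.16 rad and contact force between holder and the fingers above 0.5 N), for 0.2 s.
At the end, for the whole second after the job is handed in: The pad lies flat on the bed, within 4 mm of home against the back stop and within 6 mm of the channel's centre line, square to the channel within 0.08 rad and at rest, with the released clip resting on it (joint between 0.10 and 0.165 rad) (x of pad in the frame of holder between 0.028 and 0.036 m and y of pad in the frame of holder between -0.006 and 0.006 m and z of pad in the frame of holder below 0.011 m and angle between the x axis of pad and the x axis of holder, either way round below 0.08 rad and value of joint clip between 0.1 and 0.165 rad and linear speed of pad below 0.01 m/s); the robot touches nothing.
It fails at once if the pad is lifted off the bed or tipped (z of pad in the frame of holder above 0.016 m or angle between pad's own z axis and vertical above 0.2 rad).
It fails at once if the holder, its clip or the pad is pressed with more than 80 N (contact force between any of holder, pad and the fingers above 80 N).
It fails at once if another thing is moved by more than 20 mm (distance of any of eraser, marker, stapler, glue, tape from where it was at the start of the episode above 0.02 m).
It also fails if it takes over 42 s, if anything falls off the work surface, if the arm or the gripper's body presses on something with over 40 N, if the wrist force passes 120 N, or if a joint passes its speed limit or range.

ROBOT

A 6-joint arm with a two-finger parallel gripper is mounted at the origin on a cart in front of the work surface, level with it; the furniture and walls round the work are solid. World frame = base frame: x ahead of the robot, y to its left, z up, the work surface at z = 0. Lengths are in m, angles in rad, forces in N, time in s.
With the tool pointing down it reaches from about 0.3 to 0.875 m from the base axis. Payload 6.4 kg.
Tool frame: the origin (TCP) lies at the centre of the arm's flange, where the gripper is bolted on; the fingertips stand 173 mm ahead of it and the grasp point (between the pads) lies 155 mm ahead of it; z points along the fingers, x is the direction in which the jaws open and shut, and the axes are right-handed (so a half turn about z gives the same grasp; the last joint's range is limited). The gripper opens to 85 mm and grips with 20 to 120 N. Pads are 22 mm wide; open, the fingers measure 114 mm over their backs; the gripper's body (76 mm by 85 mm) begins 54 mm behind the grasp point. The pads swing forward as they close: fully open they stand 13 mm farther back than shut.
Start: joints at [1.039, 0.181, 1.607, -0, 1.354, -0.206], TCP at [0.184, 0.545, 0.405] pointing down, gripper open.
Joint ranges: [-2.99, 2.99], [-0.89, 2.07], [0.3, 2.58], [-1.14, 4.28], [0, 2.63], [-3.12, 3.12]. Speed limits (rad/s): [2.57, 2.57, 3.01, 3.14, 3.14, 3.14].

INTERFACE

Orientations are given as a unit quaternion [w, x, y, z].
In Python, from bench import ctrl gives the robot as it stands. The module is installed in compiled form; this text tells all that it offers.
- The arm moves only by the tool move_arm, never from a script. Its argument "moves" is a list of rows, each an object of numbers: "gripper": the opening in per cent of the stroke, from 0 (shut) to 100 (fully open); "x", "y", "z": the shift along the tool's x, y, z in cm; "roll": the turn about the tool's z in degrees. In form: [{"gripper": .., "x": .., "y": .., "z": .., "roll": ..}, ...]. A call has 1 to 5 rows; each row shifts and turns the commanded pose from where the row before left it, along the tool's axes as they then stand; what a row does not reach is not made up. A row lasts 1/8 s, in which the tool goes at most 62.5 mm and 10.7 degrees, less where a joint would pass 70% of its speed; a pose out of reach is approached as far as the arm can. A call is refused whole if a number of a shift passes 6.25 or a number of a turn 10.7, either way. A call with a gripper value outside its range is refused whole. The fingers move at their own pace and stop on an object; the grip force is fixed at half the most. Time passes only in rows, so rows that do not move let the fingers close. It gives the time, the measured TCP pose, the force and the opening at its end, in the units of the state.
- ctrl.get_obs(): the state, without advancing time (a new reading comes with each control period).
- ctrl.camera(name): name is "scene" or "top" or "wrist"; returns a dict with "img" (400x640x3 uint8, red, green, blue), "fx", "fy", "cx", "cy" (pixels), "world_from_camera" (4x4, takes a point from camera to world coordinates); the wrist camera has in their place "tool_from_camera" (4x4, takes a point from camera to tool coordinates, whose origin is the TCP and whose axes are the tool frame's). Camera axes: x right, y up, looking along -z (the intrinsics and any distortion apply to the point x, -y, -z); pixel columns grow to the right and rows downward; lengths in m; the calibration is good to about 2 mm. A picture is of the moment at which its call begins: read the wrist's pose just before it. There is no depth.
- ctrl.hand_in(): hands the job in, once; it reports no verdict.
The state is a dict: "time_s": time; "q": joint angles; "dq": joint speeds; "joint_efforts": joint torques, N m; "eef_pos": TCP position; "eef_rot": TCP orientation; "wrist_force": force on the tool from outside, world axes, zero at the start; "torque": the same for the moment, N m; "opening": opening from 0.0 (shut) to 1.0 (fully open).
Only numpy, scipy, OpenCV 4.12 (cv2) and the standard library are available. Lean on these libraries where they do the work, as an engineer would, in place of code of your own. Each camera call takes 0.05 s, during which the arm holds its last target. There are 200 camera calls.

## Working session

There is one attempt and no reset: what is moved stays moved. The work goes in short steps, Python scripts to look and compute and a tool call to move; the robot and the scene stay as the last step left them, time stands still between calls to the robot, and variables do not carry over. Pictures are saved under pics/ and viewed, about 8 in all and at most 12, crops included, and the job is handed in when it is done.

Besides the shell and the picture viewer there is one more tool, called after "Emit:" as name([rows], argument=value, ...), one row to a line, values as JSON. move_arm: Moves the arm, as the interface text tells. Its arguments: {"type":"object","properties":{"moves":{"type":"array","items":{"type":"object","properties":{"gripper":{"type":"number"},"x":{"type":"number"},"y":{"type":"number"},"z":{"type":"number"},"roll":{"type":"number"}}}}},"required":["moves"]}

```bash
mkdir -p pics
cat > h.py <<'E'
import numpy as np, cv2
from bench import ctrl
def cam(n,save=None):
    o=ctrl.get_obs(); c=ctrl.camera(n)
    if n=="wrist":
        w,x,y,z=o["eef_rot"]
        from scipy.spatial.transform import Rotation as R
        T=np.eye(4);T[:3,:3]=R.from_quat([x,y,z,w]).as_matrix();T[:3,3]=o["eef_pos"]
        c["world_from_camera"]=T@np.array(c["tool_from_camera"])
    if save: cv2.imwrite("pics/"+save,c["img"][:,:,::-1])
    return c
def ray(c,u,v,z):
    T=np.array(c["world_from_camera"]);d=T[:3,:3]@np.array([(u-c["cx"])/c["fx"],-(v-c["cy"])/c["fy"],-1.])
    o=T[:3,3];return o+d*(z-o[2])/d[2]
def proj(c,p):
    T=np.linalg.inv(np.array(c["world_from_camera"]));q=T[:3,:3]@np.array(p)+T[:3,3]
    return c["cx"]+c["fx"]*q[0]/-q[2], c["cy"]+c["fy"]*q[1]/q[2]
E
python3 - <<'E'
from h import *
o=ctrl.get_obs();print(o)
for n in("top","scene"):
    c=cam(n,n+"1.png");print(n,{k:c[k] for k in c if k!="img"})
E
```

```text
{'time_s': 0.0, 'q': array([ 1.03870659e+00,  1.81499067e-01,  1.60801916e+00,  1.71747913e-05,
        1.35379162e+00, -2.06332372e-01]), 'dq': array([ 0.00155959, -0.0013702 ,  0.00053894, -0.00043843,  0.00179933,
        0.00187171]), 'joint_efforts': array([-5.78133531e-04, -4.44878983e+01, -3.51330972e+01, -5.62172172e-04,
        9.70745663e-03,  2.16363759e-05]), 'eef_pos': array([0.18387899, 0.54453129, 0.4038021 ]), 'eef_rot': array([ 3.39441757e-04,  8.12412750e-01,  5.83082144e-01, -7.88694891e-04]), 'wrist_force': array([-0.4457259 ,  0.02884656,  0.74074892]), 'torque': array([ 0.010823  ,  0.05378833, -0.02996151]), 'opening': 1.0003036641853345}
top {'fx': 367.5379835302324, 'fy': 367.5379835302324, 'cx': 318.9889204461909, 'cy': 200.19308714748985, 'world_from_camera': array([[ 0.00214   ,  0.99143811, -0.13055996,  0.33642562],
       [-0.99967278,  0.005449  ,  0.02499268, -0.23535035],
       [ 0.02549012,  0.13046376,  0.99112535,  1.27632854],
       [ 0.        ,  0.        ,  0.        ,  1.        ]])}
scene {'fx': 507.39498228055453, 'fy': 507.39498228055453, 'cx': 316.5481934703734, 'cy': 206.23268191679477, 'world_from_camera': array([[ 0.42240579,  0.60785252, -0.67237539, -0.42552469],
       [-0.90639067,  0.28769765, -0.30933156, -0.69896989],
       [ 0.00541285,  0.74009822,  0.67247701,  0.9921636 ],
       [ 0.        ,  0.        ,  0.        ,  1.        ]])}
```

View pics/top1.png

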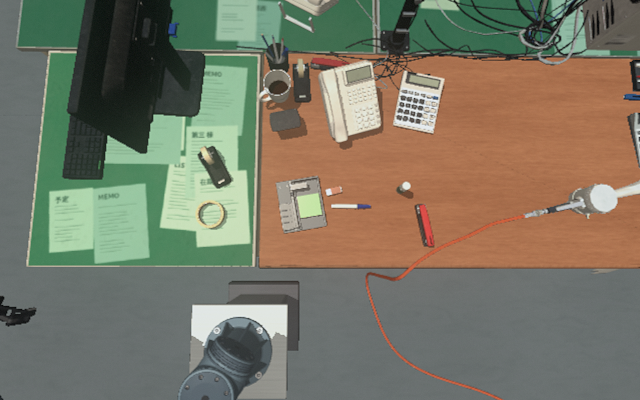

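View pics/scene1.png

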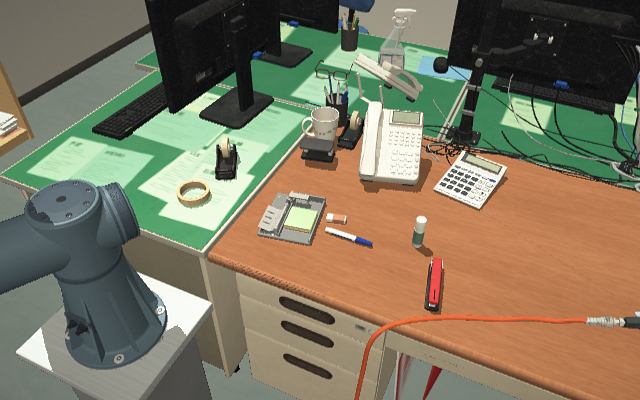

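The top view shows the holder at about (302,205), the green pad at (310,205) and the paddle on the left, so holder +x points away from the robot. The tape and the eraser and marker are nearby. Next I'll measure the pad and get a magnified crop.

Run:
```python
from h import *
vs=[]
for n,(a,b,r0,r1) in (("top",(265,355,165,245)),("scene",(245,345,180,255))):
    c=cam(n); im=c["img"]; hsv=cv2.cvtColor(im,cv2.COLOR_RGB2HSV)
    m=cv2.inRange(hsv,(30,60,150),(60,255,255)); k=np.zeros_like(m);k[r0:r1,a:b]=m[r0:r1,a:b]
    cs,_=cv2.findContours(k,cv2.RETR_EXTERNAL,cv2.CHAIN_APPROX_NONE);q=max(cs,key=cv2.contourArea)
    r=cv2.boxPoints(cv2.minAreaRect(q)); ap=cv2.approxPolyDP(q,4,True)[:,0]
    print(n,[ray(c,*p,.022)[:2].round(4).tolist() for p in ap], np.mean([ray(c,*p,.022) for p in r],0).round(4),ap.tolist())
    vs.append(cv2.resize(im[r0:r1,a:b],(390,320),interpolation=cv2.INTER_CUBIC))
cv2.imwrite("pics/crop.png",np.hstack(vs)[:,:,::-1])
```

```text
top [[0.5267, -0.2601], [0.5123, -0.1947], [0.4434, -0.2056], [0.4574, -0.274]] [ 0.484  -0.2337  0.022 ] [[317, 193], [298, 197], [301, 217], [321, 213]]
scene [[0.4654, -0.2729], [0.4503, -0.25]] [ 0.453  -0.2642  0.022 ] [[311, 226], [301, 227]]
```

View pics/crop.png

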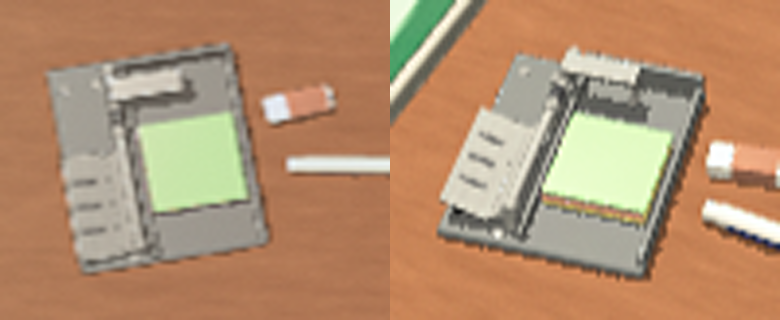

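The crop shows the holder's base corners at about (50,72), (232,43), (270,240) and (85,270). The paddle is on the left, the jaw is at the top, and the channel yaw is about 10°. I'll compute the holder pose and the approach move.

Run:
```python
from h import *
c=cam("top")
P=np.array([ray(c,265+u/4.333,165+v/4.,.010)[:2] for u,v in((50,72),(232,43),(270,240),(85,270))])
M=np.array([[80,103],[80,-47],[-100,-47],[-100,103]])/1e3
A=M-M.mean(0);B=P-P.mean(0)
th=np.arctan2((A[:,0]*B[:,1]-A[:,1]*B[:,0]).sum(),(A*B).sum());R=np.array([[np.cos(th),-np.sin(th)],[np.sin(th),np.cos(th)]])
t=P.mean(0)-R@M.mean(0);print("yaw",np.degrees(th),"org",t,"resid",(P-(M@R.T+t)).round(4).tolist())
print("pad in holder",R.T@(np.array([.485,-.2336])-t))
o=ctrl.get_obs();goal=t+R@np.array([-.105,.042]);d=goal-o["eef_pos"][:2]
a=2*np.arctan2(o["eef_rot"][2],o["eef_rot"][1]);print("toolyaw",np.degrees(a),"goal",goal)
for y in(a,th+np.pi/2):print("d tool cm",100*d@[np.cos(y),np.sin(y)],100*d@[np.sin(y),-np.cos(y)])
```

```text
yaw 10.151980093381662 org [ 0.5049273  -0.23340339] resid [[-0.0026, -0.0012], [-0.0023, 0.0], [0.0024, 0.0011], [0.0025, -0.0]]
pad in holder [-0.01964997  0.00331885]
toolyaw 71.33200807316932 goal [ 0.3941683  -0.21056823]
d tool cm -64.82218808567109 44.088457341392576
d tool cm -78.04646980568035 7.379477612198454
```

Emit:
move_arm([
  {"y":4,"roll":-9.6,"gripper":88},
  {"y":3,"roll":-9.6},
  {"y":2,"roll":-9.6},
  {"x":-4},
  {"x":-6},
])

```text
validation failed for argument at $.mo...
```

Emit:
move_arm([
  {"x":-6},
  {"x":-6},
  {"x":-6},
  {"x":-6},
  {"x":-6},
])

```text
validation failed for argument at $.mo...
```

Emit:
move_arm([
  {"x":-6},
  {"x":-6},
  {"x":-6},
  {"x":-6},
  {"x":-5},
])

```text
validation failed for argument at $.mo...
```

Emit:
move_arm([
  {"gripper":88,"x":0,"y":4,"z":0,"roll":-9.6},
  {"gripper":88,"x":0,"y":3,"z":0,"roll":-9.6},
  {"gripper":88,"x":0,"y":2,"z":0,"roll":-9.6},
  {"gripper":88,"x":-4,"y":0,"z":0,"roll":0},
  {"gripper":88,"x":-6,"y":0,"z":0,"roll":0},
])

```text
time_s: 0.88
eef_pos: [0.2895, 0.4284, 0.4043]
eef_rot: [0.0, 0.641, 0.767, -0.0]
wrist_force: [0.2, -0.2, 1.2]
opening: 0.878
```

Emit:
move_arm([
  {"gripper":88,"x":-6,"y":0,"z":0,"roll":0},
  {"gripper":88,"x":-6,"y":0,"z":0,"roll":0},
  {"gripper":88,"x":-6,"y":0,"z":0,"roll":0},
  {"gripper":88,"x":-6,"y":0,"z":0,"roll":0},
  {"gripper":88,"x":-6,"y":0,"z":0,"roll":0},
])

```text
time_s: 1.5
eef_pos: [0.3417, 0.132, 0.4049]
eef_rot: [0.001, 0.642, 0.767, 0.0]
wrist_force: [1.3, -1.1, -0.5]
opening: 0.883
```

Emit:
move_arm([
  {"gripper":88,"x":-6,"y":0,"z":0,"roll":0},
  {"gripper":88,"x":-6,"y":0,"z":0,"roll":0},
  {"gripper":88,"x":-6,"y":0,"z":0,"roll":0},
  {"gripper":88,"x":-6,"y":0,"z":0,"roll":0},
  {"gripper":88,"x":-6,"y":0,"z":0,"roll":0},
])

```text
time_s: 2.12
eef_pos: [0.3945, -0.1638, 0.405]
eef_rot: [0.0, 0.642, 0.767, 0.0]
wrist_force: [0.9, -0.1, -0.1]
opening: 0.879
```

Emit:
move_arm([
  {"gripper":88,"x":-4,"y":-1,"z":0,"roll":0},
  {"gripper":88,"x":-4,"y":0,"z":0,"roll":0},
  {"gripper":88,"x":0,"y":0,"z":0,"roll":0},
  {"gripper":88,"x":0,"y":0,"z":0,"roll":0},
])

```text
time_s: 2.62
eef_pos: [0.3988, -0.2418, 0.4044]
eef_rot: [-0.001, 0.642, 0.767, 0.0]
wrist_force: [1.0, -0.1, -0.4]
opening: 0.877
```

Run:
```python
from h import *
print(ctrl.get_obs()); c=cam("wrist","w1.png"); print(c["tool_from_camera"],c["fx"])
```

```text
{'time_s': 2.625, 'q': array([-8.00548007e-01, -6.85680557e-02,  1.86969023e+00,  2.44365113e-04,
        1.34158714e+00, -2.54793692e+00]), 'dq': array([ 0.01861488, -0.01474567,  0.01070902, -0.00234188, -0.00043261,
       -0.00145176]), 'joint_efforts': array([-7.54423253e-01, -3.09842527e+01, -3.55055487e+01, -4.71606874e-02,
       -6.44615013e-02, -1.05423876e-02]), 'eef_pos': array([ 0.39875689, -0.24179952,  0.4043706 ]), 'eef_rot': array([-5.43063829e-04,  6.42019605e-01,  7.66688008e-01,  1.75990040e-04]), 'wrist_force': array([ 1.00093317, -0.08861986, -0.38288414]), 'torque': array([-0.03347427,  0.02939721,  0.04450528]), 'opening': 0.8773132792675409}
[[ 9.99999898e-01 -9.46328471e-05  4.40653907e-04  1.00458364e-03]
 [ 3.65328948e-05 -9.57471361e-01 -2.88528321e-01 -7.30041874e-02]
 [ 4.49217752e-04  2.88528308e-01 -9.57471260e-01  3.07065569e-02]
 [ 0.00000000e+00  0.00000000e+00  0.00000000e+00  1.00000000e+00]] 359.9124686206493
```

View pics/w1.png

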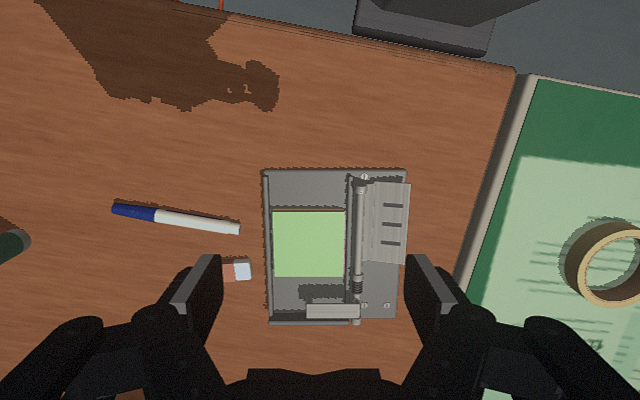

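The wrist view is clear. The pad spans (272,211) to (345,277), the paddle is on the right at x 360–410 and the jaw is near the bottom at (333,311). The base corners are about (262,170), (407,169), (268,324) and (396,317). I'll refine the poses from this view.

Run:
```python
from h import *
c=cam("wrist");im=c["img"];hsv=cv2.cvtColor(im,cv2.COLOR_RGB2HSV)
m=cv2.inRange(hsv,(30,60,120),(60,255,255));k=np.zeros_like(m);k[190:300,255:360]=m[190:300,255:360]
cs,_=cv2.findContours(k,cv2.RETR_EXTERNAL,cv2.CHAIN_APPROX_NONE);q=max(cs,key=cv2.contourArea)[:,0]
W=np.array([ray(c,u,v,.022)[:2] for u,v in q]).astype(np.float32)
r=cv2.minAreaRect(W*1000);pad=np.array(r[0])/1000;print("pad",r)
P=np.array([ray(c,u,v,.010)[:2] for u,v in((262,170),(407,169),(268,324),(396,317))])
M=np.array([[-100,-47],[-100,103],[80,-47],[80,103]])/1e3
A=M-M.mean(0);B=P-P.mean(0)
th=np.arctan2((A[:,0]*B[:,1]-A[:,1]*B[:,0]).sum(),(A*B).sum());R=np.array([[np.cos(th),-np.sin(th)],[np.sin(th),np.cos(th)]])
t=P.mean(0)-R@M.mean(0);print("yaw",np.degrees(th),"org",t,"resid",((P-(M@R.T+t))*1e3).round(1).tolist())
print("pad in holder",R.T@(pad-t))
o=ctrl.get_obs();print("tcp in holder",R.T@(o["eef_pos"][:2]-t), "toolyaw",np.degrees(2*np.arctan2(o["eef_rot"][2],o["eef_rot"][1])))
# column of fingertip inner edges: lateral position at tip plane in tool frame
T=np.array(c["tool_from_camera"])
for u,v in((221,260),(406,260),(190,310),(435,310)):
    d=T[:3,:3]@[(u-c["cx"])/c["fx"],-(v-c["cy"])/c["fy"],-1];print(T[:3,3]+d*(.168-T[2,3])/d[2])
```

```text
pad ((484.2828063964844, -230.99951171875), (72.81488800048828, 74.9130859375), 10.153676986694336)
yaw 10.977114346550428 org [ 0.50646545 -0.226837  ] resid [[-1.6, 1.2], [-0.5, 1.1], [4.7, -0.8], [-2.7, -1.5]]
pad in holder [-0.02256939  0.00013759]
tcp in holder [-0.10835152  0.00639898] toolyaw 100.19042739844737
[-0.03782683 -0.00374612  0.168     ]
[ 0.04001293 -0.00376092  0.168     ]
[-0.05327219  0.02053924  0.168     ]
[0.0545816  0.02051018 0.168     ]
```

Run:
```python
import cv2
i=cv2.imread("pics/w1.png")[155:335,250:420];cv2.imwrite("pics/w1c.png",cv2.resize(i,None,fx=3.3,fy=3.3,interpolation=cv2.INTER_CUBIC))
```

```text
(no output)
```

View pics/w1c.png

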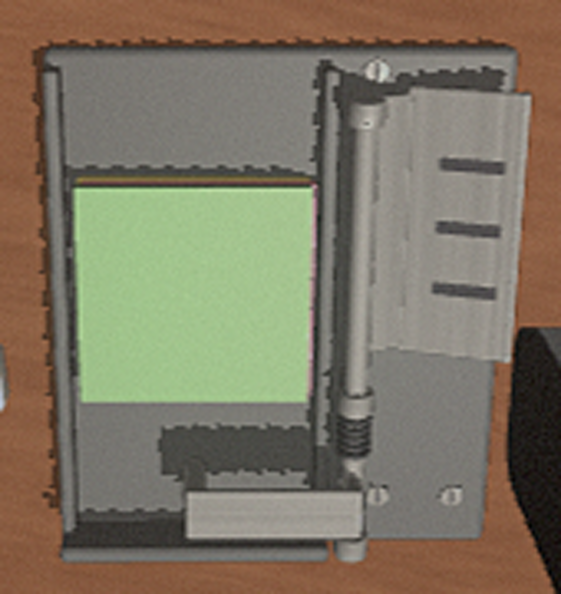

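The crop shows the pad sitting square in the channel. The far-left corner I picked was the raised back stop, so I'll redo the fit with that point at its own height.

```bash
cat >> h.py <<'E'
def fit(P,M):
    A=M-M.mean(0);B=P-P.mean(0)
    th=np.arctan2((A[:,0]*B[:,1]-A[:,1]*B[:,0]).sum(),(A*B).sum());R=np.array([[np.cos(th),-np.sin(th)],[np.sin(th),np.cos(th)]])
    return th,R,P.mean(0)-R@M.mean(0)
E
python3 - <<'E'
from h import *
c=cam("wrist")
L=[(262.7,169.5,.010,-100,-47),(406.7,169,.010,-100,103),(397,318,.010,80,103),(269,324.1,.027,80,-47)]
P=np.array([ray(c,u,v,z)[:2] for u,v,z,_,_ in L]);M=np.array([l[3:] for l in L])/1e3
th,R,t=fit(P,M);print(np.degrees(th),t,((P-(M@R.T+t))*1e3).round(1).tolist())
print("pad",R.T@(np.array([.4843,-.2310])-t)*1e3)
print("pad rear edge",R.T@(ray(c,307,211,.022)[:2]-t)*1e3,R.T@(ray(c,306,277,.022)[:2]-t)*1e3)
o=ctrl.get_obs();print("tcp",R.T@(o["eef_pos"][:2]-t)*1e3)
g=t+R@[-.079,.042];d=g-o["eef_pos"][:2];a=2*np.arctan2(o["eef_rot"][2],o["eef_rot"][1])
print("move",100*d@[np.cos(a),np.sin(a)],100*d@[np.sin(a),-np.cos(a)],"roll",np.degrees(a-th)-90)
E
```

```text
10.3193011822477 [ 0.50330246 -0.22608668] [[1.9, 0.1], [1.9, -1.2], [0.4, 0.1], [-4.2, 1.0]]
pad [-19.57523521  -1.4298696 ]
pad rear edge [-56.88482748  -1.56777247] [19.49666906 -3.21197773]
tcp [-105.3677046     3.88195841]
move 3.8169998646658994 2.6292435112361745 roll -0.11306156869976292
```

Emit:
move_arm([
  {"gripper":88,"x":3.8,"y":2.6,"z":0,"roll":0},
  {"gripper":88,"x":0,"y":0,"z":6,"roll":0},
  {"gripper":88,"x":0,"y":0,"z":6,"roll":0},
  {"gripper":88,"x":0,"y":0,"z":5,"roll":0},
  {"gripper":88,"x":0,"y":0,"z":1,"roll":0},
])

```text
time_s: 3.4
eef_pos: [0.4166, -0.1983, 0.222]
eef_rot: [-0.003, 0.641, 0.767, 0.0]
wrist_force: [0.1, 0.4, 0.7]
opening: 0.877
```

Emit:
move_arm([
  {"gripper":88,"x":0,"y":0,"z":0,"roll":0},
  {"gripper":88,"x":0,"y":0,"z":0,"roll":0},
])

```text
time_s: 3.65
eef_pos: [0.4189, -0.2009, 0.227]
eef_rot: [0.002, 0.642, 0.767, -0.0]
wrist_force: [0.6, -0.9, -0.0]
opening: 0.885
```

Run:
```python
from h import *
a=cam("wrist")["img"];b=cam("scene")["img"][150:275,220:380]
b=cv2.resize(b,(512,400),interpolation=cv2.INTER_CUBIC)
cv2.imwrite("pics/two.png",cv2.resize(np.hstack([a[:,120:520],b]),None,fx=.87,fy=.87)[:,:,::-1])
```

```text
(no output)
```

View pics/two.png

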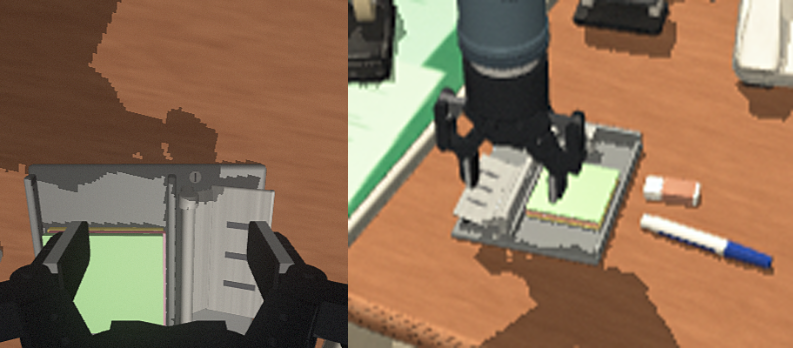

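The tips look well placed, with B just behind the pad's rear edge and A over the paddle. Now I'll descend gently.

Emit:
move_arm([
  {"gripper":88,"x":0,"y":0,"z":2,"roll":0},
  {"gripper":88,"x":0,"y":0,"z":1.4,"roll":0},
  {"gripper":88,"x":0,"y":0,"z":0,"roll":0},
  {"gripper":88,"x":0,"y":0,"z":0,"roll":0},
])

```text
time_s: 4.25
eef_pos: [0.4181, -0.2004, 0.1911]
eef_rot: [0.0, 0.642, 0.767, -0.0]
wrist_force: [0.4, 0.2, -0.6]
opening: 0.883
```

Emit:
move_arm([
  {"gripper":88,"x":0,"y":0,"z":0.4,"roll":0},
  {"gripper":88,"x":0,"y":0,"z":0,"roll":0},
])

```text
time_s: 4.5
eef_pos: [0.4183, -0.2006, 0.1872]
eef_rot: [0.001, 0.642, 0.767, 0.0]
wrist_force: [1.1, -0.5, 3.4]
opening: 0.879
```

Emit:
move_arm([
  {"gripper":88,"x":0,"y":0,"z":0.3,"roll":0},
  {"gripper":88,"x":0,"y":0,"z":0,"roll":0},
])

```text
time_s: 4.75
eef_pos: [0.4183, -0.2007, 0.1841]
eef_rot: [0.001, 0.642, 0.767, -0.0]
wrist_force: [1.7, -2.8, 4.6]
opening: 0.88
```

Emit:
move_arm([
  {"gripper":88,"x":0,"y":0,"z":0.3,"roll":0},
  {"gripper":88,"x":0,"y":0,"z":0,"roll":0},
])

```text
time_s: 5.0
eef_pos: [0.4185, -0.2011, 0.1814]
eef_rot: [0.001, 0.642, 0.767, -0.0]
wrist_force: [1.5, -4.4, 7.3]
opening: 0.88
```

Emit:
move_arm([
  {"gripper":88,"x":0,"y":0,"z":0.2,"roll":0},
  {"gripper":88,"x":0,"y":0,"z":0,"roll":0},
])

```text
time_s: 5.25
eef_pos: [0.4186, -0.2014, 0.1797]
eef_rot: [0.002, 0.642, 0.767, -0.001]
wrist_force: [-0.1, -6.3, 8.4]
opening: 0.884
```

Emit:
move_arm([
  {"gripper":88,"x":0,"y":0,"z":0.1,"roll":0},
  {"gripper":88,"x":0,"y":0,"z":0,"roll":0},
])

```text
time_s: 5.5
eef_pos: [0.4186, -0.2016, 0.179]
eef_rot: [0.002, 0.642, 0.767, -0.001]
wrist_force: [-1.4, -5.2, 10.7]
opening: 0.88
```

Run:
```python
from h import *
a=cam("wrist")["img"];b=cam("scene")["img"][150:275,220:380]
b=cv2.resize(b,(512,400),interpolation=cv2.INTER_CUBIC)
cv2.imwrite("pics/two2.png",cv2.resize(np.hstack([a[:,120:520],b]),None,fx=.87,fy=.87)[:,:,::-1])
print(ctrl.get_obs()["wrist_force"])
```

```text
[-0.5625887  -5.37090121 11.46604109]
```

View pics/two2.png

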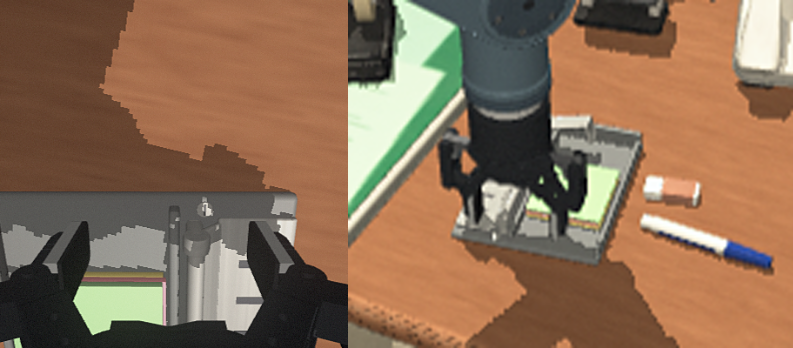

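The jaw is raised, A is on the paddle and B sits in the channel behind the pad's rear edge. I'll press slightly more, then push.

Emit:
move_arm([
  {"gripper":88,"x":0,"y":0,"z":0.1,"roll":0},
  {"gripper":88,"x":0,"y":0,"z":0,"roll":0},
  {"gripper":88,"x":0,"y":0,"z":0,"roll":0},
])

```text
time_s: 5.98
eef_pos: [0.4187, -0.2017, 0.1787]
eef_rot: [0.002, 0.642, 0.767, -0.001]
wrist_force: [-3.7, -4.5, 18.1]
opening: 0.883
```

Emit:
move_arm([
  {"gripper":88,"x":0,"y":0.4,"z":0,"roll":0},
  {"gripper":88,"x":0,"y":0.4,"z":0,"roll":0},
  {"gripper":88,"x":0,"y":0.4,"z":0,"roll":0},
  {"gripper":88,"x":0,"y":0,"z":0,"roll":0},
])

```text
time_s: 6.48
eef_pos: [0.429, -0.1989, 0.1782]
eef_rot: [-0.001, 0.641, 0.768, -0.002]
wrist_force: [-13.4, -4.0, 27.0]
opening: 0.88
```

On the stop. The force is rising a little, so I'll ease off slightly and keep pushing.

Emit:
move_arm([
  {"gripper":88,"x":0,"y":0.4,"z":-0.08,"roll":0},
  {"gripper":88,"x":0,"y":0.4,"z":0,"roll":0},
  {"gripper":88,"x":0,"y":0.4,"z":0,"roll":0},
  {"gripper":88,"x":0,"y":0,"z":0,"roll":0},
])

```text
time_s: 6.98
eef_pos: [0.4406, -0.1962, 0.1784]
eef_rot: [-0.002, 0.641, 0.767, -0.001]
wrist_force: [-10.8, -2.8, 23.1]
opening: 0.884
```

Emit:
move_arm([
  {"gripper":88,"x":0,"y":0.4,"z":0,"roll":0},
  {"gripper":88,"x":0,"y":0.4,"z":0,"roll":0},
  {"gripper":88,"x":0,"y":0.4,"z":0,"roll":0},
  {"gripper":88,"x":0,"y":0,"z":0,"roll":0},
])

```text
time_s: 7.48
eef_pos: [0.4522, -0.194, 0.1785]
eef_rot: [-0.002, 0.641, 0.768, -0.001]
wrist_force: [-12.7, -2.2, 24.4]
opening: 0.879
```

Emit:
move_arm([
  {"gripper":88,"x":0,"y":0.4,"z":-0.03,"roll":0},
  {"gripper":88,"x":0,"y":0.4,"z":0,"roll":0},
  {"gripper":88,"x":0,"y":0.4,"z":0,"roll":0},
  {"gripper":88,"x":0,"y":0.3,"z":0,"roll":0},
  {"gripper":88,"x":0,"y":0,"z":0,"roll":0},
])

```text
time_s: 8.1
eef_pos: [0.4669, -0.1913, 0.1786]
eef_rot: [-0.002, 0.641, 0.767, -0.001]
wrist_force: [-12.3, -1.9, 22.3]
opening: 0.882
```

Run:
```python
from h import *
a=cam("wrist")["img"];b=cam("scene")["img"][150:275,220:380]
b=cv2.resize(b,(512,400),interpolation=cv2.INTER_CUBIC)
cv2.imwrite("pics/two3.png",cv2.resize(np.hstack([a[:,120:520],b]),None,fx=.87,fy=.87)[:,:,::-1])
print(ctrl.get_obs()["wrist_force"])
```

```text
[-11.28407516  -2.31065821  20.85987413]
```

View pics/two3.png

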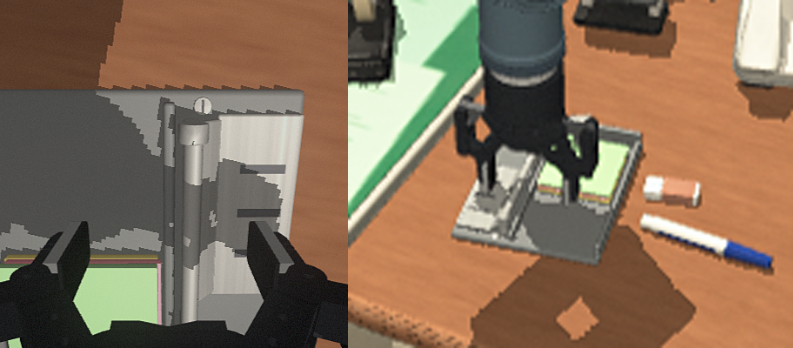

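The pad is moving squarely with the finger and has about 1 cm or a bit more to go. I'll use small steps until the stop is felt.

Emit:
move_arm([
  {"gripper":88,"x":0,"y":0.3,"z":0,"roll":0},
  {"gripper":88,"x":0,"y":0.3,"z":0,"roll":0},
  {"gripper":88,"x":0,"y":0,"z":0,"roll":0},
])

```text
time_s: 8.57
eef_pos: [0.4727, -0.1903, 0.1786]
eef_rot: [-0.002, 0.641, 0.767, -0.001]
wrist_force: [-12.3, -2.3, 22.3]
opening: 0.878
```

Emit:
move_arm([
  {"gripper":88,"x":0,"y":0.2,"z":0,"roll":0},
  {"gripper":88,"x":0,"y":0,"z":0,"roll":0},
])

```text
time_s: 8.82
eef_pos: [0.4741, -0.19, 0.1785]
eef_rot: [-0.003, 0.641, 0.768, -0.002]
wrist_force: [-15.7, -4.0, 24.7]
opening: 0.881
```

Emit:
move_arm([
  {"gripper":88,"x":0,"y":0.2,"z":0,"roll":0},
  {"gripper":88,"x":0,"y":0,"z":0,"roll":0},
])

```text
time_s: 9.07
eef_pos: [0.4764, -0.1896, 0.1786]
eef_rot: [-0.003, 0.641, 0.767, -0.002]
wrist_force: [-13.9, -1.3, 22.8]
opening: 0.878
```

Emit:
move_arm([
  {"gripper":88,"x":0,"y":0.2,"z":0,"roll":0},
  {"gripper":88,"x":0,"y":0,"z":0,"roll":0},
])

```text
time_s: 9.32
eef_pos: [0.4782, -0.1893, 0.1786]
eef_rot: [-0.003, 0.641, 0.768, -0.002]
wrist_force: [-15.5, -3.0, 24.5]
opening: 0.881
```

Emit:
move_arm([
  {"gripper":88,"x":0,"y":0.15,"z":0,"roll":0},
  {"gripper":88,"x":0,"y":0,"z":0,"roll":0},
])

```text
time_s: 9.57
eef_pos: [0.4794, -0.189, 0.1785]
eef_rot: [-0.003, 0.641, 0.768, -0.002]
wrist_force: [-16.2, -3.9, 24.3]
opening: 0.886
```

Emit:
move_arm([
  {"gripper":88,"x":0,"y":0.1,"z":0,"roll":0},
  {"gripper":88,"x":0,"y":0,"z":0,"roll":0},
])

```text
time_s: 9.82
eef_pos: [0.4799, -0.189, 0.1785]
eef_rot: [-0.004, 0.641, 0.768, -0.003]
wrist_force: [-19.5, -4.1, 26.3]
opening: 0.883
```

Emit:
move_arm([
  {"gripper":88,"x":0,"y":0.15,"z":0,"roll":0},
  {"gripper":88,"x":0,"y":0,"z":0,"roll":0},
])

```text
time_s: 10.07
eef_pos: [0.4822, -0.1886, 0.1786]
eef_rot: [-0.003, 0.641, 0.767, -0.002]
wrist_force: [-14.3, -2.7, 23.4]
opening: 0.881
```

Run:
```python
from h import *
print(ctrl.get_obs()["wrist_force"],ctrl.get_obs()["eef_pos"])
a=cam("wrist")["img"];b=cam("top")["img"][165:245,265:355]
b=cv2.resize(b,(450,400),interpolation=cv2.INTER_CUBIC)
cv2.imwrite("pics/two4.png",cv2.resize(np.hstack([a[:,120:520],b]),None,fx=.9,fy=.9)[:,:,::-1])
```

```text
[-14.32905907  -2.72807007  23.3933656 ] [ 0.48217685 -0.1885715   0.17863398]
```

View pics/two4.png

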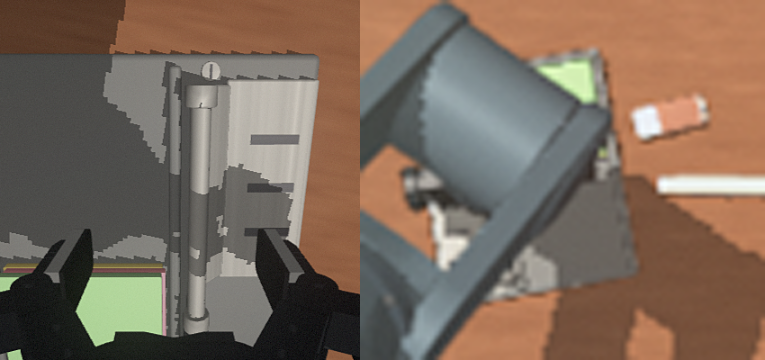

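Run:
```python
from h import *
c=cam("wrist");o=ctrl.get_obs()
hsv=cv2.cvtColor(c["img"],cv2.COLOR_RGB2HSV);m=cv2.inRange(hsv,(30,50,100),(60,255,255))
h=np.array([np.cos(np.radians(10.3)),np.sin(np.radians(10.3))])
for u in (230,250,270,285):
    v=np.argmax(m[200:,u]>0)+200
    a=ray(c,u,v,.022)[:2]@h; b=ray(c,u,56/.9,.010)[:2]@h
    print(u,v,(a-b)*1e3)
```

```text
230 308 93.77251066134163
250 305 92.40141652148381
270 305 92.411558826425
285 306 92.87892098054634
```

Emit:
move_arm([
  {"gripper":88,"x":0,"y":0.15,"z":0,"roll":0},
  {"gripper":88,"x":0,"y":0,"z":0,"roll":0},
])

```text
time_s: 10.48
eef_pos: [0.4828, -0.1885, 0.1785]
eef_rot: [-0.004, 0.641, 0.768, -0.003]
wrist_force: [-21.5, -4.8, 27.3]
opening: 0.875
```

Emit:
move_arm([
  {"gripper":88,"x":0,"y":0.15,"z":0,"roll":0},
  {"gripper":88,"x":0,"y":0,"z":0,"roll":0},
])

```text
time_s: 10.72
eef_pos: [0.4834, -0.1885, 0.1785]
eef_rot: [-0.005, 0.641, 0.768, -0.004]
wrist_force: [-28.2, -6.5, 32.2]
opening: 0.88
```

The force climbs while motion stalls, so the pad is against the stop. The measured 93 mm plus about 1 mm matches the 94 mm expected at home. I'll hold, back off slightly, then lift.

Emit:
move_arm([
  {"gripper":88,"x":0,"y":0,"z":0,"roll":0},
  {"gripper":88,"x":0,"y":0,"z":0,"roll":0},
  {"gripper":88,"x":0,"y":-0.3,"z":0,"roll":0},
  {"gripper":88,"x":0,"y":-0.3,"z":0,"roll":0},
  {"gripper":88,"x":0,"y":-0.2,"z":0,"roll":0},
])

```text
time_s: 11.35
eef_pos: [0.4797, -0.189, 0.1791]
eef_rot: [0.001, 0.643, 0.766, 0.001]
wrist_force: [5.7, 5.4, 9.7]
opening: 0.876
```

Emit:
move_arm([
  {"gripper":88,"x":0,"y":0,"z":0,"roll":0},
  {"gripper":88,"x":0,"y":0,"z":0,"roll":0},
])

```text
time_s: 11.6
eef_pos: [0.4798, -0.189, 0.179]
eef_rot: [0.001, 0.642, 0.767, 0.001]
wrist_force: [3.0, 4.3, 12.8]
opening: 0.878
```

Run:
```python
from h import *
c=cam("wrist");o=ctrl.get_obs()
hsv=cv2.cvtColor(c["img"],cv2.COLOR_RGB2HSV);m=cv2.inRange(hsv,(30,50,100),(60,255,255))
g=cv2.cvtColor(c["img"],cv2.COLOR_RGB2GRAY)
h=np.array([np.cos(np.radians(10.3)),np.sin(np.radians(10.3))])
for u in (230,250,270,285,440):
    v=np.argmax(m[200:,u]>0)+200
    e=np.argmax(hsv[30:130,u,1]<60)+30
    a=ray(c,u,v,.022)[:2]@h; b=ray(c,u,e,.010)[:2]@h
    print(u,v,e,(a-b)*1e3)
cv2.imwrite("pics/w5.png",c["img"][:,:,::-1])
```

```text
230 309 62 94.58500669741277
250 307 62 93.65330230169566
270 304 62 92.26134603781966
285 307 62 93.65609722239765
440 200 62 48.332304836490096
```

The pad's rear edge is about 93.5 mm from the base edge, which puts the pad at x ≈ 31.5 mm. That's home, so I'll let the clip down and move clear.

Emit:
move_arm([
  {"gripper":88,"x":0,"y":0,"z":-0.4,"roll":0},
  {"gripper":88,"x":0,"y":0,"z":-0.4,"roll":0},
  {"gripper":88,"x":0,"y":0,"z":-0.5,"roll":0},
  {"gripper":88,"x":0,"y":0,"z":-1,"roll":0},
  {"gripper":88,"x":0,"y":0,"z":-3,"roll":0},
])

```text
time_s: 12.28
eef_pos: [0.4779, -0.1888, 0.23]
eef_rot: [-0.002, 0.642, 0.767, -0.0]
wrist_force: [0.2, 0.7, -0.5]
opening: 0.875
```

Emit:
move_arm([
  {"gripper":88,"x":0,"y":0,"z":-6,"roll":0},
  {"gripper":88,"x":0,"y":-5,"z":-4,"roll":0},
  {"gripper":88,"x":0,"y":-5,"z":-3,"roll":0},
  {"gripper":88,"x":0,"y":0,"z":0,"roll":0},
  {"gripper":88,"x":0,"y":0,"z":0,"roll":0},
])

```text
time_s: 12.9
eef_pos: [0.3816, -0.2067, 0.36]
eef_rot: [0.0, 0.642, 0.767, 0.0]
wrist_force: [0.2, 0.2, -0.6]
opening: 0.881
```

Run:
```python
from h import *
o=ctrl.get_obs();print(o["eef_pos"],o["wrist_force"])
a=cam("wrist")["img"];b=cam("scene")["img"][170:265,230:350]
cv2.imwrite("pics/wf.png",a[:,:,::-1])
b=cv2.resize(b,(505,400),interpolation=cv2.INTER_CUBIC)
cv2.imwrite("pics/fin.png",cv2.resize(np.hstack([a[:,120:520],b]),None,fx=.87,fy=.87)[:,:,::-1])
```

```text
[ 0.38156646 -0.20669014  0.3600231 ] [ 0.2225442   0.23172257 -0.56367845]
```

View pics/fin.png

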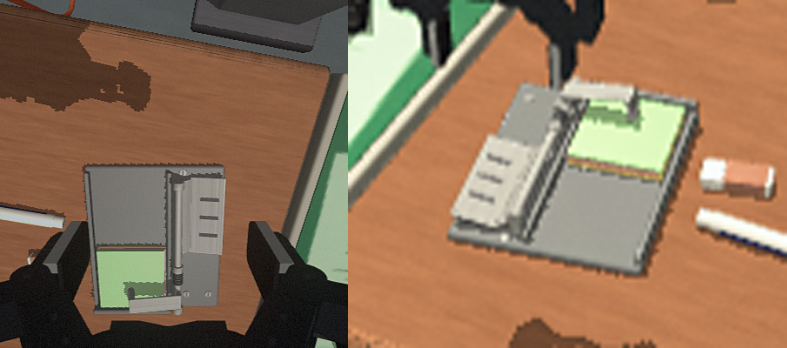

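The pad lies square under the lowered jaw, against the stop, and the arm is clear. One last numeric check before I hand it in.

Run:
```python
from h import *
c=cam("wrist");hsv=cv2.cvtColor(c["img"],cv2.COLOR_RGB2HSV);m=cv2.inRange(hsv,(30,50,100),(60,255,255))
h=np.array([np.cos(np.radians(10.3)),np.sin(np.radians(10.3))]);n=np.array([-h[1],h[0]])
for u in (236,250,265,280,295,305):
    v=np.argmax(m[230:,u]>0)+230; e=np.argmax(hsv[150:230,u,1]<60)+150
    print(u,v,e,((ray(c,u,v,.022)-ray(c,u,e,.010))[:2]@h*1e3).round(1))
r=np.flatnonzero(m[310,200:330])+200;print("pad cols",r.min(),r.max(),[ (ray(c,x,310,.022)[:2]@n*1e3).round(1) for x in (r.min(),r.max())])
g=cv2.cvtColor(c["img"],cv2.COLOR_RGB2GRAY);print(g[310,212:236].tolist(),g[310,300:325].tolist())
```

```text
236 290 191 95.7
250 289 191 94.7
265 289 191 94.7
280 289 191 94.7
295 289 190 95.6
305 289 190 95.6
pad cols 231 306 [np.float64(-350.9), np.float64(-277.3)]
[19, 28, 22, 24, 26, 22, 24, 75, 109, 107, 103, 94, 81, 116, 117, 114, 89, 41, 79, 148, 183, 173, 171, 174] [181, 180, 180, 180, 177, 178, 185, 178, 158, 129, 55, 69, 108, 118, 122, 98, 60, 70, 84, 107, 122, 131, 143, 149, 156]
```

```bash
python3 -c "
from bench import ctrl
print(ctrl.hand_in())"
```

```text
the job is handed in; nothing more can be done
None
```

The pad is home against the back stop with the clip let down on it. The arm is clear, and I handed in at about 13 s of the 42 s allowed; the hand-in reports no verdict.

**What I did:** One fingertip held the paddle down on its stop with about 10–30 N. The other pushed the pad about 50 mm along the channel until the push force rose to about 28 N and motion stalled. I then backed off a few mm, let the clip rise and moved away.

**Last checks:**
- **Along the channel:** the pad's rear edge measured about 95 mm from the base edge in the final view, and about 93.5 mm just before release. Home would read 94 mm, so the two differ by 1–1.5 mm, which is within the 2 mm camera calibration and the 4 mm tolerance.
- **Angle and surroundings:** the pad looks square to the channel. The eraser and marker look unmoved, judged by eye only; I did not recheck the stapler, glue or tape.
- **Across the channel:** I measured no offset from the centre line. I relied on the guides, which allow about 3 mm either way.
- **Clip and contact:** the jaw appears to rest on the pad, but I could not read the joint angle. The wrist force was back to about 0.6 N, so the arm was touching nothing.

No check failed. Along the way, my first set of moves was refused for missing fields in the rows, and the arm did not move.

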